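# Close the pendant drill jig and hold it shut

### The arm

A 6-joint arm with a two-finger parallel gripper is mounted at the origin on the work surface. World frame = base frame: x ahead of the robot, y to its left, z up, the work surface at z = 0. Lengths are in m, angles in rad, forces in N, time in s.
With the tool pointing down it reaches from about 0.35 to 0.975 m from the base axis. Payload 4.9 kg.
Tool frame: the origin (TCP) lies midway between the tips of the shut fingers; the grasp point (between the pads) lies 19 mm behind it; z points along the fingers, y is the line along which they close (so a half turn about z gives the same grasp; the last joint's range is limited). The gripper opens to 85 mm and grips with 20 to 120 N. Pads are 22 mm wide; open, the fingers measure 114 mm over their backs; the gripper's body (76 mm by 85 mm) begins 54 mm behind the grasp point. The pads swing forward as they close: fully open they stand 13 mm farther back than shut.
Start: joints at [-1.294, 0.053, 1.613, -0, 1.476, -0.119], TCP at [0.241, -0.577, 0.231] pointing down, gripper open.
Joint ranges: [-3.01, 3.01], [-1.01, 2.22], [0.06, 2.58], [-1.02, 4.17], [0.09, 2.62], [-3.14, 3.14]. Speed limits (rad/s): [2.57, 2.57, 3.14, 3.14, 3.14, 3.14].

### API

Orientations are given as a rotation vector (axis times angle).
In Python, from station import ctrl gives the robot as it stands.
- The arm moves only by the tool step_arm, never from a script. Its argument "targets" is a list of rows, each an object with "travel": the shift along the world's x, y, z as a fraction of full scale, a list of three; "angular": the turn, a rotation vector about the world's x, y, z as a fraction of full scale, a list of three; "gripper": the opening, from 0 (shut) to 1 (fully open). In form: [{"travel": [x, y, z], "angular": [rx, ry, rz], "gripper": gripper}, ...]. A call has 1 to 10 rows; each row is the pose to reach, as a shift and turn from the pose commanded when the call began; what a row does not reach only later rows make up. Full scale, the value 1, is 0.6 m for a shift and pi/4 rad for a turn. A row lasts 1/10 s, in which the tool goes at most 50 mm and 8.59 degrees, less where a joint would pass 70% of its speed; a pose out of reach is approached as far as the arm can. A call with a number of a shift or a turn outside -1 to 1 is refused whole. A call with a gripper value outside its range is refused whole. The fingers move at their own pace and stop on an object; "squeeze" is the grip in N (left out, the last holds). Time passes only in rows, so rows that repeat a pose let the fingers close. It gives the time, the measured TCP pose, the force, the opening and the grip force at its end, in the units of the state.
- ctrl.get_obs(): the state, without advancing time (a new reading comes with each control period).
- ctrl.get_image(name): name is "side" or "top"; returns a dict with "img" (480x640x3 uint8, red, green, blue), "fx", "fy", "cx", "cy" (pixels), "D" ([k1, k2, p1, p2, k3] as OpenCV has them; the pictures are not rectified), "rvec" (rotation vector, rad) and "tvec" (3), from world to camera coordinates, as OpenCV has them. Camera axes: x right, y down, z forward; pixel columns grow to the right and rows downward; lengths in m; the calibration is good to about 2 mm. A picture is of the moment at which its call begins. There is no depth.
- ctrl.finish_job(): hands the job in; it is judged then, once.
The state is a dict: "t": time; "q": joint angles; "dq": joint speeds; "effort": joint torques, N m; "tool_pos": TCP position; "tool_rot": TCP orientation; "contact_force": force on the tool from outside, world axes, zero at the start; "wrist_torque": the same for the moment, N m; "opening": finger opening in m; "grip_force": force on a finger pad.
Only numpy, scipy, OpenCV 4.12 (cv2) and the standard library are available. Lean on these libraries where they do the work, as an engineer would, in place of code of your own. Each camera call takes 0.05 s, during which the arm holds its last target. There are 200 camera calls.

### The job

Close the pendant drill jig: take the loose aluminium cover by its knob, bring it over the jig base the right way round and slide it, as far as needed, until it drops onto the two locating pins hidden beneath it, then press it down against the springy lifter until it sits flush on the base all round. Finish while still holding it pressed shut, ready for the drilling: do not let go, or the spring will lift it again. Leave the other things on the bench where they are.

Things in the scene. Friction and masses are not known exactly. Their poses are not given: they have to be found in the camera images.
- jig: Aluminium jig base 100 (x) by 170 (y) by 22 mm high, screwed down on the left or right half of the bench, turned at most 0.35 rad, +x side away from the robot, a small dark dot in its +x +y top corner. Origin under its centre, z up: top face at z = 22 mm. Two steel pins stand on it; at its centre a brass flower blank 52 mm across, 5 mm thick, lies on a sprung lifter over a round pocket.
- jig_pin_a (a point): Foot of locating pin A, on the top face of the base, at x = +18 mm, y = +48 mm of the jig. The pin is 10 mm in diameter and stands 12 mm above the face; its upper 5 mm taper to a blunt nose 4 mm across. Axes as the jig's.
- jig_pin_b (a point): Foot of locating pin B (same size as A), on the top face of the base, at x = 0, y = -48 mm of the jig. Axes as the jig's.
- lifter (a joint): Sprung lifter under the pendant blank, m: 0 is up (the blank's top stands 5 mm above the base's top face), grows as it is pushed down; 0.005 when the blank is level with the face. It pushes up with about 6 N at 0 and 11 N at 0.005, so the cover's weight alone (about 3.6 N) does not press it down.
- cover: Loose aluminium jig cover 88 (x) by 124 (y) by 16 mm thick, 0.37 kg, flat on the other half of the bench, turned at most 0.35 rad, +x side away from the robot. Origin under its centre, z up. Central round black knob. Goes on one way only: dark dot (+x +y corner) at the same corner as the base's dot, steel drill bush (9 mm ring, 25 mm from centre) on its +x side.
- cover_hole_a (a point): Mouth of blind hole A (13 mm deep, unseen from above) in the cover's underside at x = +18, y = +48 mm of the cover: round, 12 mm in diameter; it goes over pin A. Axes as the cover's.
- cover_hole_b (a point): Mouth of blind hole B (13 mm deep) in the cover's underside at x = 0, y = -48 mm of the cover: a slot 12 mm (x) by 16 mm (y); it goes over pin B. Axes as the cover's.
- cover_knob (a point): Middle of the knob's grip, on its axis, 34 mm above the cover's underside. Knob: 19 mm diameter neck 5 mm high on the cover's top face, then a grip 28 mm in diameter and 26 mm high; its top is 47 mm above the cover's underside.
- spool: Wooden thread spool standing between jig and cover, 28 mm in diameter, 50 mm high; a bystander. Origin under its centre.
- pliers: Small pliers lying flat between jig and cover, 130 mm long, 10 mm high; bystander. Origin under the rivet.
- findings_box: Open cardboard box of findings, 60 by 90 by 25 mm, at the left; bystander. Origin under its centre.
- bead_jar: Glass bead jar with metal cap, 52 mm in diameter, 70 mm high, at the right; bystander. Origin under its centre.
- low_jar: Low glass jar with white cap, 58 mm in diameter, 46 mm high, at the back; bystander. Origin under its centre.
- screwdriver: Small screwdriver with a dark wooden handle, 130 mm long, lying at the right; bystander.
- dish: Shallow white dish with brass flowers, 90 mm in diameter, 14 mm high, at the left; bystander. Origin under its centre.
- caliper: Steel caliper with a black slide, 150 mm long, 11 mm high, lying across the bench at the back right; bystander.
There are look-alikes about, which are no part of the job. What is shaped like the cover but green or turquoise is not meant.

How it is judged:
On the way:
1. the cover has dropped onto both locating pins (horizontal distance between cover_hole_a and jig_pin_a below 0.003 m and horizontal distance between cover_hole_b and jig_pin_b below 0.004 m and z of cover_hole_a in the frame of jig_pin_a below 0.009 m and z of cover_hole_b in the frame of jig_pin_b below 0.009 m), for 0.1 s.
At the end, for the whole second after the job is handed in: Cover on both pins the right way round (hole A within 3 mm, B within 4 mm of its pin), its underside less than 2 mm above the base at both pins and level within 0.03 rad, lifter down more than 3 mm, cover still, fingers bearing on it with over 3 N (horizontal distance between cover_hole_a and jig_pin_a below 0.003 m and horizontal distance between cover_hole_b and jig_pin_b below 0.004 m and z of cover_hole_a in the frame of jig_pin_a below 0.002 m and z of cover_hole_b in the frame of jig_pin_b below 0.002 m and angle between cover's own z axis and vertical below 0.03 rad and value of joint lifter above 0.003 m and contact force between the fingers and cover above 3 N and linear speed of cover below 0.02 m/s); the arm keeps its last pose, push and grip.
It fails at once if another thing on the bench (spool, pliers, box, jar, screwdriver, dish, caliper) is pushed more than 30 mm from its place (distance of any of spool, pliers, findings_box, bead_jar, low_jar, screwdriver, dish, caliper from where it was at the start of the episode above 0.03 m).
It also fails if it takes over 42 s, if anything falls off the work surface, if the arm or the gripper's body presses on something with over 40 N, if the wrist force passes 120 N, or if a joint passes its speed limit or range.

## Working session

There is one attempt and no reset: what is moved stays moved. The work goes in short steps, Python scripts to look and compute and a tool call to move; the robot and the scene stay as the last step left them, time stands still between calls to the robot, and variables do not carry over. Pictures are saved under pics/ and viewed, at most 10 in all, crops included, and the job is handed in when it is done.

Besides the shell and the picture viewer there is one more tool, called after "Call:" by a JSON object that holds its "name" and its "arguments", one argument or row to a line. step_arm: Moves the arm, as the interface text tells. Its arguments: {"type":"object","properties":{"targets":{"type":"array"},"squeeze":{"type":"number"}},"required":["targets"]}

```bash
mkdir -p pics
cat > h.py <<'E'
import numpy as np, cv2, pickle
from station import ctrl
def grab(n,f=None):
    d=ctrl.get_image(n)
    if f: cv2.imwrite(f'pics/{f}.png',d['img'][:,:,::-1]); pickle.dump(d,open(f'pics/{f}.pkl','wb'))
    return d
def load(f): return pickle.load(open(f'pics/{f}.pkl','rb'))
def K(d): return np.array([[d['fx'],0,d['cx']],[0,d['fy'],d['cy']],[0,0,1.]])
def ray(d,uv):
    n=cv2.undistortPoints(np.array([[uv]],float),K(d),np.array(d['D'],float)).ravel()
    R=cv2.Rodrigues(np.array(d['rvec'],float))[0]; t=np.array(d['tvec'],float).ravel()
    return -R.T@t, R.T@np.array([n[0],n[1],1.])
def atz(d,uv,z):
    c,r=ray(d,uv); return c+r*(z-c[2])/r[2]
def tri(a,ua,b,ub):
    c1,r1=ray(a,ua); c2,r2=ray(b,ub)
    s=np.linalg.lstsq(np.c_[r1,-r2],c2-c1,rcond=None)[0]
    p,q=c1+s[0]*r1,c2+s[1]*r2
    return (p+q)/2,np.linalg.norm(p-q)
def proj(d,P): return cv2.projectPoints(np.array(P,float).reshape(-1,3),np.array(d['rvec'],float),np.array(d['tvec'],float),K(d),np.array(d['D'],float))[0].reshape(-1,2)
E
python3 - <<'E'
from h import *
np.set_printoptions(precision=4,suppress=True)
for n in('top','side'):
    d=grab(n,n+'0'); print(n,ray(d,(320,240)),d['fx'])
print(ctrl.get_obs())
E
```

```text
top (array([ 0.3893, -0.0044,  1.1516]), array([ 0.1538,  0.0072, -0.9882])) 504.5253350412174
side (array([ 0.4175, -0.7513,  0.8737]), array([ 0.1263,  0.6928, -0.7101])) 518.8090885442651
{'t': 0.1, 'q': array([-1.294 ,  0.0533,  1.6141, -0.    ,  1.476 , -0.119 ]), 'dq': array([-0.0001, -0.0007, -0.0044, -0.    ,  0.0008, -0.0001]), 'effort': array([  0.0001, -39.4907, -37.1363,  -0.0001,   0.0039,  -0.    ]), 'tool_pos': array([ 0.2408, -0.5761,  0.2302]), 'tool_rot': array([-3.0785, -0.6173,  0.0002]), 'contact_force': array([-0.4254,  0.0309,  0.0421]), 'wrist_torque': array([-0.0204,  0.0106, -0.0323]), 'grip_force': 0.0, 'opening': 0.08558940803755379}
```

View pics/top0.png

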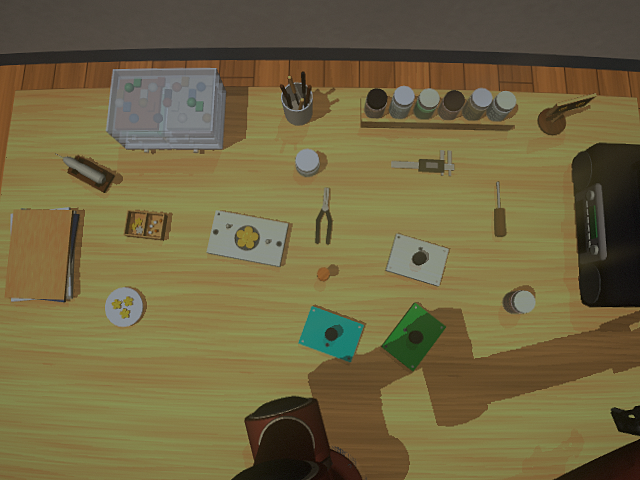

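View pics/side0.png

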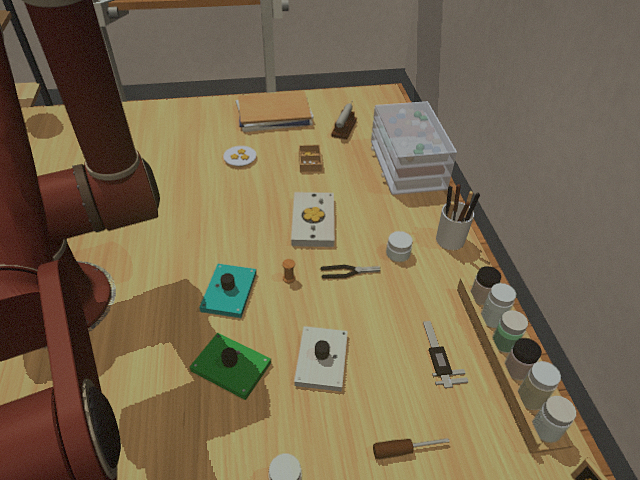

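Top view: jig at (248,238). There are three cover-shaped things: turquoise (332,333), green (414,336) and bare aluminium (418,259). The aluminium one fits the description, as the other two are coloured look-alikes. Spool at (323,273), pliers at (323,217). The side view shows the same things, with the jig at (314,218) and the cover at (322,355). I'll confirm in an enlarged crop.

Run:
```python
from h import *
a=load('top0')['img'];b=load('side0')['img']
def c(im,u,v): return cv2.resize(im[v-38:v+38,u-50:u+50],(400,300),interpolation=cv2.INTER_CUBIC)
o=np.vstack([np.hstack([c(a,418,259),c(a,248,238)]),np.hstack([c(b,322,356),c(b,314,218)])])
cv2.imwrite('pics/crop.png',o[:,:,::-1])
```

```text
(no output)
```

View pics/crop.png

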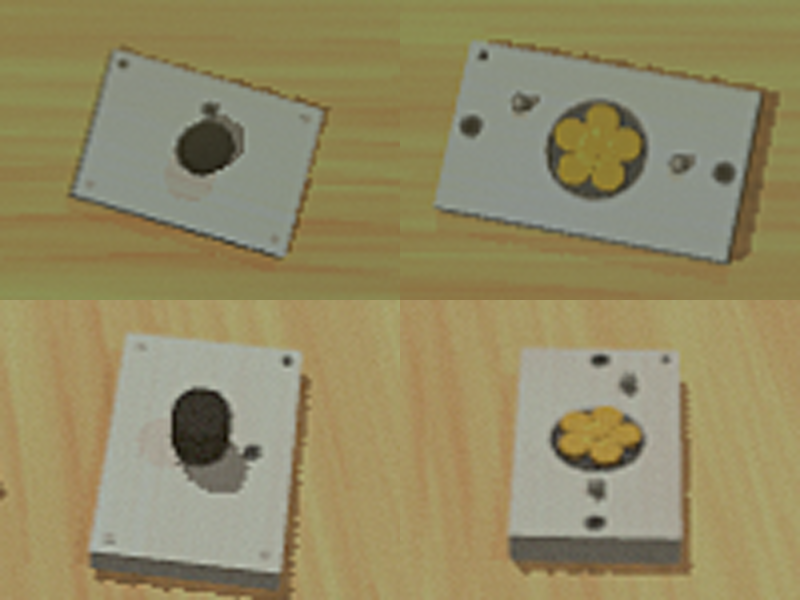

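Crop: the bare aluminium cover has its dark dot at the upper left (+x +y) and the drill bush just above the knob (+x side). It therefore fits, and it is oriented like the jig, whose dot is also at the upper left. Next I fit both poses from the corners in the two views.

```bash
cat > fit.py <<'E'
from h import *
from scipy.optimize import least_squares
from scipy.spatial.transform import Rotation as Ro
np.set_printoptions(precision=4,suppress=True)
def corners(d,c0,seed):
    # seed corners (order ++,+-,--,-+): fit line to each side at max gradient (bright inside) then intersect
    g=cv2.GaussianBlur(cv2.cvtColor(d['img'],cv2.COLOR_RGB2HSV)[:,:,1].astype(np.float32),(0,0),.7)
    p=(np.array(seed,float)+.5)/4-.5+np.array(c0); cen=p.mean(0); L=[]
    for i in range(4):
        a,b=p[i],p[(i+1)%4]; t=(b-a)/np.linalg.norm(b-a); n=np.array([-t[1],t[0]])
        if n@(a-cen)<0:n=-n
        pts=[]
        for s in np.linspace(.12,.88,25):
            o=np.arange(-2.5,2.51,.1); q=(a+s*(b-a))[None]+o[:,None]*n
            v=cv2.remap(g,q[:,0].astype(np.float32)[None],q[:,1].astype(np.float32)[None],cv2.INTER_LINEAR)[0]
            gr=np.clip(np.gradient(v),0,None)
            k=gr.argmax(); pts.append(q[k])
        l=cv2.fitLine(np.array(pts,np.float32),cv2.DIST_HUBER,0,.01,.01).ravel(); L.append(np.cross([l[2],l[3],1],[l[2]+l[0],l[3]+l[1],1]))
    out=[]
    for i in range(4):
        x=np.cross(L[i-1],L[i]); out.append(x[:2]/x[2])
    return np.array(out),p
def fit(obs,w,h,xy0):
    m=np.array([[1,1],[1,-1],[-1,-1],[-1,1]])*np.array([w,h])/2
    def P(x): c,s=np.cos(x[3]),np.sin(x[3]); return np.c_[m@np.array([[c,s],[-s,c]])+x[:2],np.full(4,x[2])]
    f=lambda x:np.concatenate([(proj(d,P(x))-u).ravel() for d,u in obs])
    r=least_squares(f,[*xy0,.02,0],loss='soft_l1'); return r.x,f(r.x).reshape(-1,2)
E
python3 - <<'E'
from fit import *
T,S=load('top0'),load('side0')
data={'cover':(.088,.124,(368,221),[(113,50),(326,108),(286,257),(70,195)],(272,318),[(300,50),(281,275),(91,255),(127,33)]),
'jig':(.1,.17,(198,200),[(72,42),(362,90),(329,262),(37,208)],(264,180),[(278,50),(281,240),(110,238),(120,49)])}
for n,(w,h,ct,st,cs,ss) in data.items():
    for tag in('sub','hand'):
        o=[]
        for d,c,s in((T,ct,st),(S,cs,ss)):
            u,p=corners(d,c,s); o.append((d,u if tag=='sub' else p))
        x0=atz(T,o[0][1].mean(0),.02)[:2]
        x,r=fit(o,w,h,x0); print(n,tag,x,r.ravel())
        for k in (0,1): print('  single',k,fit([o[k]],w,h,x0)[0])
def tp(a,ca,b,cb): return tri(T,(np.array(a)+.5)/4-.5+ca,S,(np.array(b)+.5)/4-.5+cb)
print('knob centre',tp((206,147),(368,221),(201,103+15),(272,318)))
print('knob top disc',tp((206,147),(368,221),(201,104),(272,318)))
print('pinA',tp((122,102),(198,200),(228,80),(264,180)),'pinB',tp((280,162),(198,200),(196,187),(264,180)))
R=Ro.from_rotvec(ctrl.get_obs()['tool_rot']).as_matrix(); print(R, np.arctan2(R[1,1],R[0,1]))
E
```

```text
cover sub [ 0.5246 -0.2177  0.0124 -0.2774] [ 0.2685  1.0875 -0.4664  0.7582 -0.1177  0.1654  0.6448  0.1764 -0.0309
  0.0923  0.0444 -0.3498  0.9536 -0.2088  0.8126  0.0071]
  single 0 [ 0.5236 -0.2141  0.0311 -0.2781]
  single 1 [ 0.5225 -0.2236  0.0218 -0.2772]
cover hand [ 0.5252 -0.218   0.0135 -0.2683] [ 0.2136  0.5003 -0.7722  1.0276 -0.2303  0.8774  0.9152  1.0967  0.8129
  0.0788  0.809  -0.1068  0.6148 -0.3345  0.323  -0.1317]
  single 0 [ 0.5256 -0.2154  0.0273 -0.2693]
  single 1 [ 0.5241 -0.2175  0.0124 -0.2678]
jig sub [ 0.5672  0.1707  0.0188 -0.1744] [ 0.4588  1.1122 -0.1958  0.8558 -0.5912  0.0688  0.5935  0.0451  0.4452
 -0.5138  0.2815 -0.6327  0.5664 -0.1626  0.3286  0.6442]
  single 0 [ 0.5657  0.1683  0.0354 -0.172 ]
  single 1 [ 0.5652  0.1648  0.0238 -0.1779]
jig hand [ 0.5679  0.1694  0.0207 -0.1592] [ 0.2084  0.2526 -0.131   0.7676 -0.0703  0.6914 -0.078   1.0402  0.4069
  0.0189  1.1001 -0.0941  0.7097 -0.1275  0.617  -0.2451]
  single 0 [ 0.5695  0.1695  0.0204 -0.1578]
  single 1 [ 0.5664  0.1707  0.0193 -0.1625]
knob centre (array([ 0.5255, -0.2173,  0.0384]), np.float64(0.0030827876357382923))
knob top disc (array([ 0.525 , -0.2155,  0.0475]), np.float64(0.0018787679088036926))
pinA (array([0.5937, 0.2137, 0.0276]), np.float64(0.0031218275396555175)) pinB (array([0.5601, 0.1222, 0.0271]), np.float64(0.00412773229306923))
[[ 0.9227  0.3855 -0.0005]
 [ 0.3855 -0.9227  0.0018]
 [ 0.0002 -0.0018 -1.    ]] -1.175012789679409
```

Fitted poses, with top faces at about 13 and 20 mm, which agrees with the text within calibration:
- **Cover:** about (0.525, -0.2175), yaw -0.275.
- **Jig:** about (0.567, 0.170), yaw -0.17.

I'll move over the knob, closing along the cover's y.

Call:
{"name": "step_arm", "arguments": {
  "targets": [
    {"travel": [0.473,0.599,0],"angular": [0,0,-0.857],"gripper": 1},
    {"travel": [0.473,0.599,0],"angular": [0,0,-0.857],"gripper": 1},
    {"travel": [0.473,0.599,0],"angular": [0,0,-0.857],"gripper": 1},
    {"travel": [0.473,0.599,0],"angular": [0,0,-0.857],"gripper": 1},
    {"travel": [0.473,0.599,0],"angular": [0,0,-0.857],"gripper": 1},
    {"travel": [0.473,0.599,0],"angular": [0,0,-0.857],"gripper": 1},
    {"travel": [0.473,0.599,0],"angular": [0,0,-0.857],"gripper": 1},
    {"travel": [0.473,0.599,0],"angular": [0,0,-0.857],"gripper": 1},
    {"travel": [0.473,0.599,0],"angular": [0,0,-0.857],"gripper": 1},
    {"travel": [0.473,0.599,0],"angular": [0,0,-0.857],"gripper": 1}
  ],
  "squeeze": 60
}}

```text
t: 1.1
tool_pos: [0.5265, -0.2135, 0.2308]
tool_rot: [-3.111, 0.426, 0.001]
contact_force: [-1.3, 0.6, 0.2]
opening: 0.0856
grip_force: 0.0
```

Call:
{"name": "step_arm", "arguments": {
  "targets": [
    {"travel": [0,0,-0.08],"angular": [0,0,0],"gripper": 1},
    {"travel": [0,0,-0.16],"angular": [0,0,0],"gripper": 1},
    {"travel": [0,0,-0.22],"angular": [0,0,0],"gripper": 1},
    {"travel": [0,0,-0.27],"angular": [0,0,0],"gripper": 1},
    {"travel": [0,0,-0.3],"angular": [0,0,0],"gripper": 1},
    {"travel": [0,0,-0.32],"angular": [0,0,0],"gripper": 1},
    {"travel": [0,0,-0.335],"angular": [0,0,0],"gripper": 1},
    {"travel": [0,0,-0.345],"angular": [0,0,0],"gripper": 1},
    {"travel": [0,0,-0.345],"angular": [0,0,0],"gripper": 1}
  ]
}}

```text
t: 2.0
tool_pos: [0.5247, -0.2174, 0.0242]
tool_rot: [-3.111, 0.434, 0.0]
contact_force: [0.2, -0.3, 0.4]
opening: 0.0856
grip_force: 0.0
```

Run:
```python
from h import *
a=grab('top','top1')['img'];b=grab('side','side1')['img']
def c(im,u,v): return cv2.resize(im[v-60:v+60,u-50:u+50],(400,480),interpolation=cv2.INTER_CUBIC)
cv2.imwrite('pics/grasp.png',np.hstack([c(a,418,259),c(b,322,340)])[:,:,::-1]); print(ctrl.get_obs()['tool_pos'])
```

```text
[ 0.52540573 -0.2176802   0.02524498]
```

View pics/grasp.png

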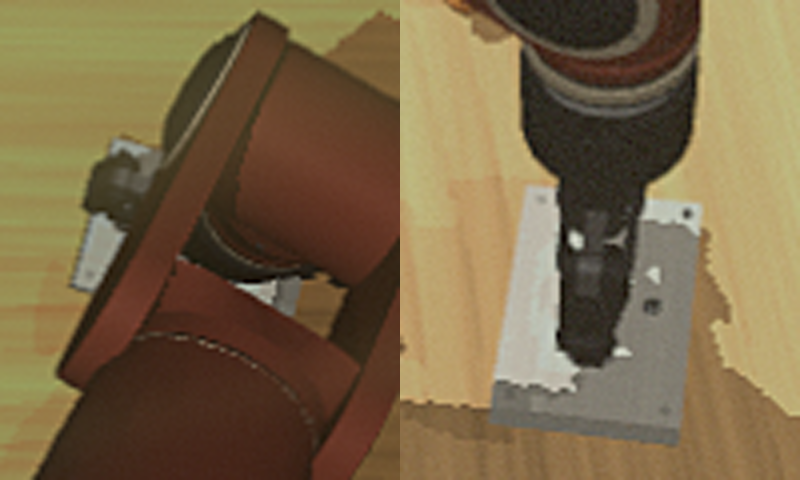

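The side view shows the fingers straddling the knob along the cover's y, with the cover still in place. The arm hides it from the top camera. I'll go down another 5 mm and close.

Call:
{"name": "step_arm", "arguments": {
  "targets": [
    {"travel": [0,0,-0.008],"angular": [0,0,0],"gripper": 1},
    {"travel": [0,0,-0.008],"angular": [0,0,0],"gripper": 0.5},
    {"travel": [0,0,-0.008],"angular": [0,0,0],"gripper": 0.3},
    {"travel": [0,0,-0.008],"angular": [0,0,0],"gripper": 0.1},
    {"travel": [0,0,-0.008],"angular": [0,0,0],"gripper": 0},
    {"travel": [0,0,-0.008],"angular": [0,0,0],"gripper": 0},
    {"travel": [0,0,-0.008],"angular": [0,0,0],"gripper": 0},
    {"travel": [0,0,-0.008],"angular": [0,0,0],"gripper": 0},
    {"travel": [0,0,-0.008],"angular": [0,0,0],"gripper": 0},
    {"travel": [0,0,-0.008],"angular": [0,0,0],"gripper": 0}
  ],
  "squeeze": 70
}}

```text
t: 3.1
tool_pos: [0.5252, -0.2177, 0.0201]
tool_rot: [3.111, -0.434, 0.002]
contact_force: [-0.7, -1.1, 4.4]
opening: 0.0259
grip_force: 69.4
```

Call:
{"name": "step_arm", "arguments": {
  "targets": [
    {"travel": [0,0,0.02],"angular": [0,0,0],"gripper": 0},
    {"travel": [0,0,0.05],"angular": [0,0,0],"gripper": 0},
    {"travel": [0,0,0.09],"angular": [0,0,0],"gripper": 0},
    {"travel": [0,0,0.13],"angular": [0,0,0],"gripper": 0},
    {"travel": [0,0,0.16],"angular": [0,0,0],"gripper": 0},
    {"travel": [0,0,0.167],"angular": [0,0,0],"gripper": 0},
    {"travel": [0,0,0.167],"angular": [0,0,0],"gripper": 0}
  ]
}}

```text
t: 3.8
tool_pos: [0.5246, -0.2169, 0.1196]
tool_rot: [-3.111, 0.434, 0.0]
contact_force: [-0.6, -0.4, -3.8]
opening: 0.026
grip_force: 69.0
```

Call:
{"name": "step_arm", "arguments": {
  "targets": [
    {"travel": [0.004,0.04,0],"angular": [0,0,0.01],"gripper": 0},
    {"travel": [0.013,0.12,0],"angular": [0,0,0.025],"gripper": 0},
    {"travel": [0.022,0.2,0],"angular": [0,0,0.04],"gripper": 0},
    {"travel": [0.031,0.28,0],"angular": [0,0,0.06],"gripper": 0},
    {"travel": [0.04,0.36,0],"angular": [0,0,0.08],"gripper": 0},
    {"travel": [0.048,0.44,0],"angular": [0,0,0.1],"gripper": 0},
    {"travel": [0.057,0.52,0],"angular": [0,0,0.12],"gripper": 0},
    {"travel": [0.065,0.59,0],"angular": [0,0,0.134],"gripper": 0},
    {"travel": [0.07,0.635,0],"angular": [0,0,0.134],"gripper": 0},
    {"travel": [0.071,0.647,0],"angular": [0,0,0.134],"gripper": 0}
  ]
}}

```text
t: 4.8
tool_pos: [0.5657, 0.1736, 0.1172]
tool_rot: [3.13, -0.265, -0.006]
contact_force: [-1.1, 0.5, -3.7]
opening: 0.026
grip_force: 69.6
```

Call:
{"name": "step_arm", "arguments": {
  "targets": [
    {"travel": [0,0,-0.04],"angular": [0,0,0],"gripper": 0},
    {"travel": [0,0,-0.04],"angular": [0,0,0],"gripper": 0},
    {"travel": [0,0,-0.04],"angular": [0,0,0],"gripper": 0}
  ]
}}

```text
t: 5.1
tool_pos: [0.5658, 0.1701, 0.0937]
tool_rot: [3.129, -0.271, -0.007]
contact_force: [0.4, 0.0, -3.3]
opening: 0.0261
grip_force: 69.7
```

Run:
```python
from h import *
a=grab('top','top2')['img'];b=grab('side','side2')['img']
def c(im,u,v): return cv2.resize(im[v-60:v+60,u-50:u+50],(400,480),interpolation=cv2.INTER_CUBIC)
cv2.imwrite('pics/over.png',np.hstack([c(a,248,238),c(b,314,210)])[:,:,::-1]); print(ctrl.get_obs())
```

```text
{'t': 5.2, 'q': array([ 1.65977776e-01,  9.68023388e-02,  1.80184676e+00, -7.68529794e-05,
        1.24297251e+00,  1.90985238e+00]), 'dq': array([-0.00128901, -0.00958038, -0.01553908, -0.00134638, -0.00266138,
        0.00219353]), 'effort': array([ 1.52283814e-01, -3.91123509e+01, -3.47489190e+01,  7.39105919e-03,
        4.39692358e-02, -9.36905999e-04]), 'tool_pos': array([0.56746809, 0.17027494, 0.09590664]), 'tool_rot': array([ 3.12976223e+00, -2.71486062e-01, -1.54817713e-05]), 'contact_force': array([-0.60861785, -0.03004928, -3.33764622]), 'wrist_torque': array([ 1.75777650e-04, -1.74556160e-05,  3.58968422e-02]), 'grip_force': 69.65658903121948, 'opening': 0.026487516160339574}
```

View pics/over.png

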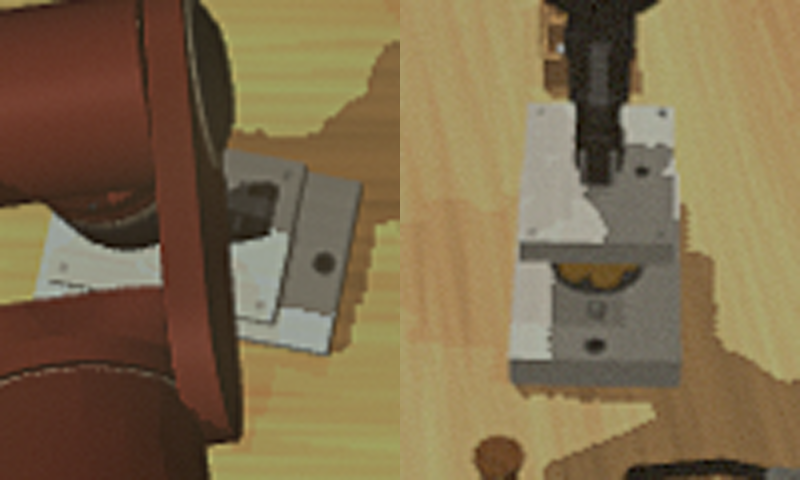

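The side view shows the cover held level and the right way round over the jig, dot at (663,112) in the crop. I'll lower it to just above the pins and measure its offset from the jig in the side view.

Call:
{"name": "step_arm", "arguments": {
  "targets": [
    {"travel": [0,0,-0.03],"angular": [0,0,0],"gripper": 0},
    {"travel": [0,0,-0.06],"angular": [0,0,0],"gripper": 0},
    {"travel": [0,0,-0.06],"angular": [0,0,0],"gripper": 0},
    {"travel": [0,0,-0.06],"angular": [0,0,0],"gripper": 0}
  ]
}}

```text
t: 5.6
tool_pos: [0.5677, 0.1706, 0.0604]
tool_rot: [-3.13, 0.271, -0.001]
contact_force: [0.6, 0.5, -3.3]
opening: 0.0261
grip_force: 69.7
```

Run:
```python
from h import *
b=grab('side','side3')['img'];a=grab('top','top3')['img']
def c(im,u,v): return cv2.resize(im[v-60:v+60,u-50:u+50],(400,480),interpolation=cv2.INTER_CUBIC)
cv2.imwrite('pics/low.png',np.hstack([c(a,248,238),c(b,314,210)])[:,:,::-1]); print(ctrl.get_obs()['tool_pos'],ctrl.get_obs()['contact_force'])
```

```text
[0.56852463 0.17094148 0.06141106] [ 0.45282333 -0.27886967 -3.91187405]
```

View pics/low.png

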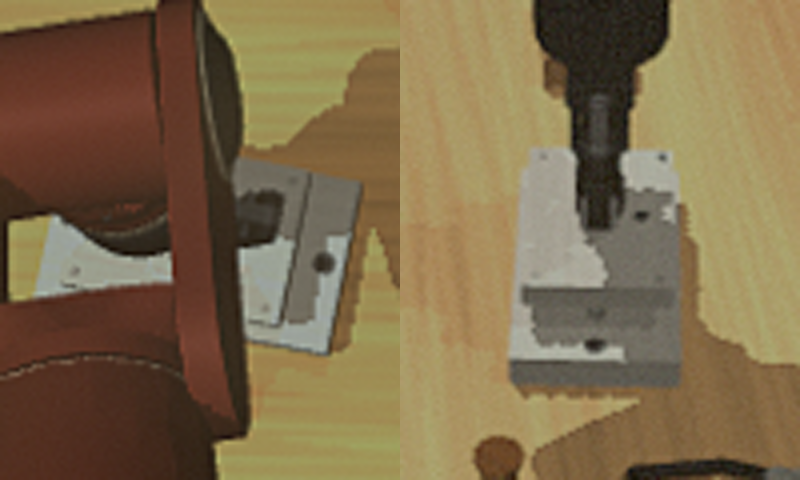

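Side crop: cover top corners at about (677,152), (675,289), (522,286) and (529,149). Top crop: cover right edge from (307,175) to (278,325), jig right edge from (362,183) to (330,353). I'll compare these with the projections of an aligned cover.

Run:
```python
from fit import *
T,S=load('top3'),load('side3')
def un(p,c): return (np.array(p,float)+.5)/4-.5+np.array(c)
cs=un([(277,152),(275,289),(122,286),(129,149)],(264,150)); ct=un([(278,325)],(198,178))
jt=un([(362,183),(330,353)],(198,178)); js=un([(281,360),(110,361)],(264,150))
m=np.array([[1,1],[1,-1],[-1,-1],[-1,1]])
def P(x,w,h,z): c,s=np.cos(x[2]),np.sin(x[2]); return np.c_[(m*np.array([w,h])/2)@np.array([[c,s],[-s,c]])+x[:2],np.full(4,z)]
# jig, z fixed, both views, hand corners (first images + these)
T0,S0=load('top0'),load('side0')
jT=un([(72,42),(362,90),(329,262),(37,208)],(198,200)); jS=un([(278,50),(281,240),(110,238),(120,49)],(264,180))
for nm,obs in(('jig both',[(T0,jT),(S0,jS)]),('jig side',[(S0,jS)]),('jig top',[(T0,jT)])):
    r=least_squares(lambda x:np.concatenate([(proj(d,P(x,.1,.17,.022))-u).ravel() for d,u in obs]),[.567,.17,-.17]); print(nm,r.x)
cS=un([(300,50),(281,275),(91,255),(127,33)],(272,318))
r=least_squares(lambda x:(proj(S0,P(x,.088,.124,.016))-cS).ravel(),[.525,-.217,-.27]); print('cover side before',r.x)
for z in(.055,.057,.059):
    r=least_squares(lambda x:(proj(S,P(x,.088,.124,z))-cs).ravel(),[.567,.17,-.17]); print('cover side now',z,r.x,abs(r.fun).max())
    print('  top corner --:',atz(T,ct[0],z)[:2], P(r.x,.088,.124,z)[2,:2])
```

```text
jig both [ 0.5677  0.1689 -0.1604]
jig side [ 0.5659  0.1679 -0.1625]
jig top [ 0.5693  0.1692 -0.1579]
cover side before [ 0.5236 -0.2197 -0.2678]
cover side now 0.055 [ 0.5679  0.1696 -0.1734] 0.689270457922305
  top corner --: [0.5163 0.1188] [0.5139 0.1161]
cover side now 0.057 [ 0.5676  0.1674 -0.1734] 0.6460603054391072
  top corner --: [0.5161 0.1185] [0.5135 0.1139]
cover side now 0.059 [ 0.5672  0.1652 -0.1734] 0.6026472913672478
  top corner --: [0.5158 0.1183] [0.5132 0.1117]
```

The offsets are about 1–2 mm, inside the 4 mm capture of the tapered nose. I'll correct about 1 mm in x and y and lower gently, watching the force.

Call:
{"name": "step_arm", "arguments": {
  "targets": [
    {"travel": [-0.0013,-0.0015,0],"angular": [0,0,0],"gripper": 0},
    {"travel": [-0.0013,-0.0015,-0.005],"angular": [0,0,0],"gripper": 0},
    {"travel": [-0.0013,-0.0015,-0.01],"angular": [0,0,0],"gripper": 0},
    {"travel": [-0.0013,-0.0015,-0.013],"angular": [0,0,0],"gripper": 0},
    {"travel": [-0.0013,-0.0015,-0.015],"angular": [0,0,0],"gripper": 0},
    {"travel": [-0.0013,-0.0015,-0.015],"angular": [0,0,0],"gripper": 0}
  ]
}}

```text
t: 6.3
tool_pos: [0.5663, 0.17, 0.0503]
tool_rot: [3.13, -0.27, -0.001]
contact_force: [-0.5, 0.5, -2.7]
opening: 0.0261
grip_force: 69.7
```

Call:
{"name": "step_arm", "arguments": {
  "targets": [
    {"travel": [0,0,-0.0025],"angular": [0,0,0],"gripper": 0},
    {"travel": [0,0,-0.005],"angular": [0,0,0],"gripper": 0},
    {"travel": [0,0,-0.0065],"angular": [0,0,0],"gripper": 0},
    {"travel": [0,0,-0.0065],"angular": [0,0,0],"gripper": 0}
  ]
}}

```text
t: 6.7
tool_pos: [0.5667, 0.1698, 0.0472]
tool_rot: [3.129, -0.27, 0.0]
contact_force: [-1.3, -2.0, 0.6]
opening: 0.0264
grip_force: 70.0
```

The cover is in contact about 5.5 mm above the base, with the pins inside the holes and a lateral force toward -x, -y. I'll yield a bit that way while pressing.

Call:
{"name": "step_arm", "arguments": {
  "targets": [
    {"travel": [-0.001,-0.0015,-0.001],"angular": [0,0,0],"gripper": 0},
    {"travel": [-0.001,-0.0015,-0.003],"angular": [0,0,0],"gripper": 0},
    {"travel": [-0.001,-0.0015,-0.004],"angular": [0,0,0],"gripper": 0},
    {"travel": [-0.001,-0.0015,-0.004],"angular": [0,0,0],"gripper": 0}
  ]
}}

```text
t: 7.1
tool_pos: [0.5668, 0.1696, 0.0454]
tool_rot: [-3.129, 0.27, -0.003]
contact_force: [-1.1, 1.2, 5.4]
opening: 0.0258
grip_force: 70.6
```

Call:
{"name": "step_arm", "arguments": {
  "targets": [
    {"travel": [0,0,-0.002],"angular": [0,0,0],"gripper": 0},
    {"travel": [0,0,-0.004],"angular": [0,0,0],"gripper": 0},
    {"travel": [0,0,-0.006],"angular": [0,0,0],"gripper": 0},
    {"travel": [0,0,-0.007],"angular": [0,0,0],"gripper": 0},
    {"travel": [0,0,-0.007],"angular": [0,0,0],"gripper": 0}
  ]
}}

```text
t: 7.6
tool_pos: [0.5668, 0.1697, 0.0422]
tool_rot: [-3.129, 0.27, -0.002]
contact_force: [-3.5, 0.5, 11.2]
opening: 0.026
grip_force: 71.4
```

Call:
{"name": "step_arm", "arguments": {
  "targets": [
    {"travel": [-0.0008,0,-0.001],"angular": [0,0,0],"gripper": 0},
    {"travel": [-0.0008,0,-0.002],"angular": [0,0,0],"gripper": 0},
    {"travel": [-0.0008,0,-0.003],"angular": [0,0,0],"gripper": 0},
    {"travel": [-0.0008,0,-0.003],"angular": [0,0,0],"gripper": 0},
    {"travel": [-0.0008,0,-0.003],"angular": [0,0,0],"gripper": 0}
  ]
}}

```text
t: 8.1
tool_pos: [0.5668, 0.1697, 0.0421]
tool_rot: [-3.129, 0.269, -0.003]
contact_force: [-6.6, 0.3, 18.8]
opening: 0.026
grip_force: 72.0
```

Run:
```python
from h import *
b=grab('side','side4')['img'];a=grab('top','top4')['img']
def c(im,u,v): return cv2.resize(im[v-60:v+60,u-50:u+50],(400,480),interpolation=cv2.INTER_CUBIC)
cv2.imwrite('pics/shut.png',np.hstack([c(a,248,238),c(b,314,210)])[:,:,::-1])
np.set_printoptions(precision=4,suppress=True)
for i in range(4):
    o=ctrl.get_obs(); print(o['tool_pos'],o['contact_force'],o['wrist_torque']); ctrl.get_image('side')
```

```text
[0.5668 0.1698 0.0421] [-7.382   0.4061 18.5634] [-0.1444  1.3017 -0.0271]
[0.5668 0.1697 0.042 ] [-6.9681 -0.3606 18.7814] [-0.1785  1.2599 -0.1071]
[0.5668 0.1697 0.0421] [-7.5516  0.3649 18.9546] [-0.1738  1.2755 -0.0354]
[0.5668 0.1697 0.0421] [-7.9523 -0.5796 18.2395] [-0.1834  1.2462 -0.0724]
```

View pics/shut.png

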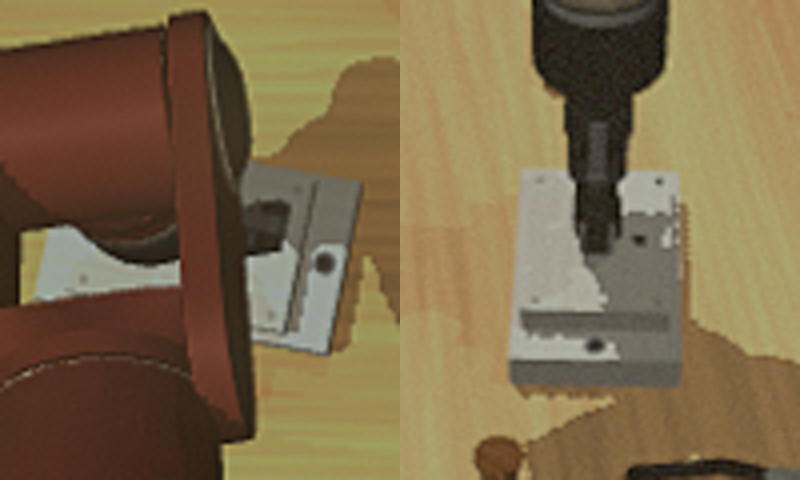

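The TCP stopped at z = 0.042, which is the grasp height of 0.020 plus the 22 mm base. The reading stays steady under about 22 N of pressing. The pictures show the cover square on the base: front edge at (520–668, 312–330) in the side crop, dots matching, and bystanders in view untouched. I'm handing it in while still pressed.

```bash
python3 -c "
from station import ctrl
print(ctrl.finish_job())"
```

```text
the job is handed in; nothing more can be done
None
```

I closed the jig and handed the job in at about 8.5 s, still gripping and pressing the cover: it is on both pins, the right way round and flush by the measured height. The hand-in gave no verdict back.

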